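# Slide an optical filter along the rail into its corner pocket

## Robot

A 6-joint arm with a two-finger parallel gripper is mounted at the origin on a cart in front of the work surface, level with it; the furniture and walls round the work are solid. World frame = base frame: x ahead of the robot, y to its left, z up, the work surface at z = 0. Lengths are in mm, angles in degrees, forces in N, time in s.
With the tool pointing down it reaches from about 300 to 850 mm from the base axis. Payload 4.2 kg.
Tool frame: the origin (TCP) lies midway between the tips of the shut fingers; the grasp point (between the pads) lies 19 mm behind it; z points along the fingers, y is the direction in which the jaws open and shut (so a half turn about z gives the same grasp; the last joint's range is limited). The gripper opens to 91 mm and grips with 3 to 60 N. Pads are 32 mm wide; open, the fingers measure 118 mm over their backs; the gripper's body (76 mm by 178 mm) begins 60 mm behind the grasp point.
Start: joints at [-65.718, 18.312, 89.639, -0, 72.044, -1.146], TCP at [246.896, -519.313, 213.976] pointing down, gripper open.
Joint ranges: [-177.97, 177.97], [-48.28, 115.42], [12.27, 149.76], [-77.06, 257.06], [2.81, 150.46], [-146.56, 146.56]. Speed limits (degrees/s): [147.25, 147.25, 180, 180, 180, 180].

## Interface

Orientations are given as [roll, pitch, yaw] about the fixed x, y, z axes, in that order (R = Rz(yaw) Ry(pitch) Rx(roll)).
In Python, from workcell import env gives the robot as it stands.
- The arm moves only by the shell command python3 -m jog 'ROWS' [FORCE]. ROWS is JSON, a list of rows, each an object of numbers: "dx", "dy", "dz": the shift along the world's x, y, z in m; "wx", "wy", "wz": the turn, a rotation vector about the world's x, y, z in rad; "grip": the gripper's target within -1 to 1 (shut at 1, half-way at 0, fully open at -1). In form: [{"dx": .., "dy": .., "dz": .., "wx": .., "wy": .., "wz": .., "grip": ..}, ...]. A call has 1 to 10 rows; each row shifts and turns the commanded pose from where the row before left it; what a row does not reach is not made up. A row lasts 1/10 s, in which the tool goes at most 50 mm and 8.59 degrees, less where a joint would pass 70% of its speed; a pose out of reach is approached as far as the arm can. A call with a gripper value outside its range is refused whole. The fingers move at their own pace and stop on an object; FORCE is the grip in N (left out, the last holds). Time passes only in rows, so rows that do not move let the fingers close. It gives the time, the measured TCP pose, the force and the opening at its end, in the units of the state.
- env.state(): the state, without advancing time (a new reading comes with each control period).
- env.grab_frame(name): name is "scene" or "top" or "wrist"; returns the picture (480x640x3 uint8, red, green, blue); there is no depth.
- env.get_calibration(name): a dict with "fx", "fy", "cx", "cy" (pixels), "k1" (the pictures are not rectified: a ray, as slopes to the right and down, at radius r is drawn at 1 + k1 r^2 times it, then the intrinsics apply), "R" (3x3) and "t" (3): a world point X has camera coordinates R X + t. Camera axes: x right, y down, z forward; pixel columns grow to the right and rows downward; lengths in mm; the calibration is good to about 2 mm. A picture is of the moment at which its call begins: read the wrist's pose just before it. get_calibration takes no time and is no camera call; for the wrist camera it gives the pose at the moment of the call.
- env.job_done(): hands the job in, once; it reports no verdict.
The state is a dict: "time_s": time; "qpos": joint angles; "qvel": joint speeds; "effort": joint torques, N m; "ee_pos": TCP position; "ee_rot": TCP orientation; "force": force on the tool from outside, world axes, zero at the start; "torque": the same for the moment, N m; "gripper_width": finger opening in mm.
Only numpy, scipy, OpenCV 4.12 (cv2) and the standard library are available. Lean on these libraries where they do the work, as an engineer would, in place of code of your own. Each camera call takes 0.05 s, during which the arm holds its last target. There are 200 camera calls.

## Task

With the fingertips, push the square filter with the orange glass flat against the long rail of the aluminium stage while it is still well short of the pocket; then slide it along, keeping it against the rail as it runs in, until it is fully home in the corner pocket, flush against both the rail and the end stop. Push only: do not lift, carry or tip the filter, and leave the blue filter and everything else on the bench where they are.

Things in the scene. Friction and masses are not known exactly. Their poses are not given: they have to be found in the camera images.
- orange_filter: The loose filter to move: a square dark grey frame 40 x 40 mm, 12 mm high, round orange glass on top. About 80 g, slides easily. Origin at the centre of its underside, z up, x and y along its sides. Starts on the stage's plate, its centre 52 to 68 mm from the rail's face and 100 to 145 mm short of home along the rail, turned up to 0.35 rad from square.
- rail_stage: The fixed stage: an aluminium plate 120 x 240 x 8 mm on the bench, carrying blue bars 10 mm high (tops 18 mm above the bench). Origin at the centre of its underside; x points across the plate to the rail (away from the robot), y along the rail to the pocket (robot's left), z up. All offsets below are in this frame; plate top z = 8 mm.
- rail_face (a point): Middle of the foot of the long rail's face that looks over the plate, on the plate top: x = +40 mm, y = 0 of the stage. The rail is a straight blue bar 14 mm thick behind this face, from y = -115 to +115 mm, running along the plate's edge farthest from the robot.
- stop_face (a point): Foot of the end stop's face at the rail's left end: x = +20, y = +100 mm of the stage. The end stop is a blue bar 14 mm thick at a right angle to the rail, behind this face.
- pocket_lip (a point): Corner of the pocket's mouth: x = -4, y = +84 mm of the stage. A short blue lip, parallel to the rail, runs from here to the end stop, 16 mm long and 14 mm thick (x = -18 to -4 mm). Rail, end stop and lip enclose the corner pocket, 44 mm wide and 16 mm deep, with a yellow patch on its floor.
- home (a point): Where the underside centre of a filter fully home in the pocket lies: x = +20, y = +80 mm of the stage, on the plate top. The filter then sticks out of the pocket's mouth by 24 mm.
- blue_filter: Bystander: a filter of the same shape and size with a blue glass, loose on the bench to the right of the stage. Origin at the centre of its underside.
- timer: Bystander: a loose white timer, 52 x 66 x 24 mm, on the bench to the left of the stage. Origin at the centre of its underside.
- petri_dish: Bystander: a loose round glass dish, 60 mm across, 12 mm high, right of the stage. Origin at the centre of its underside.
- lens_tissue: Bystander: a loose flat grey carton, 60 x 95 x 14 mm, right of the stage. Origin at the centre of its underside.
Things that resemble listed ones, but are neither listed nor needed, are in the scene too. Leave any yellow look-alike of the orange_filter alone.

How it is judged:
By the outcome, as a careful person would: the job done as asked, in the order asked, and still so for the second after the job is handed in, with the robot touching nothing.
It also fails if it takes over 64 s, if anything falls off the work surface, if the arm or the gripper's body presses on something with over 40 N, if the wrist force passes 120 N, or if a joint passes its speed limit or range.

## Working session

There is one attempt and no reset: what is moved stays moved. The work goes in short steps, Python scripts to look and compute and a shell command to move; the robot and the scene stay as the last step left them, time stands still between calls to the robot, and variables do not carry over. Pictures are saved under pics/ and viewed, about 8 in all and at most 12, crops included, and the job is handed in when it is done.

```bash
mkdir -p pics; ls; cat > h.py <<'E'
import numpy as np, cv2
from workcell import env
def K(c): return np.array([[c['fx'],0,c['cx']],[0,c['fy'],c['cy']],[0,0,1]],float)
def pix2w(c,uv,z):
    # undistort by solving rd = r(1+k1 r^2), intersect with plane z
    d=np.array([c['k1'],0,0,0,0],float)
    p=cv2.undistortPoints(np.array(uv,float).reshape(-1,1,2),K(c),d,None,None).reshape(-1,2)
    R=np.array(c['R']);t=np.array(c['t']);o=-R.T@t
    r=np.c_[p,np.ones(len(p))]@R
    return o+r*((z-o[2])/r[:,2])[:,None]
def w2pix(c,X):
    R=np.array(c['R'],float);t=np.array(c['t'],float)
    return cv2.projectPoints(np.array(X,float).reshape(-1,1,3),cv2.Rodrigues(R)[0],t,K(c),np.array([c['k1'],0,0,0,0],float))[0].reshape(-1,2)
def save(n,im): cv2.imwrite(n,cv2.cvtColor(im,cv2.COLOR_RGB2BGR))
E
python3 - <<'E'
from h import *
for n in('top','scene'):
    im=env.grab_frame(n); save(f'pics/{n}0.png',im); c=env.get_calibration(n); print(n,c)
print(env.state())
E
```

```text
pics
top {'fx': 542.5181467555115, 'fy': 542.5181467555115, 'cx': 323.24025913204514, 'cy': 233.61855472214035, 'k1': -0.07585403015716784, 'R': array([[-0.06830579, -0.99766218,  0.00211866],
       [-0.97612423,  0.06639197, -0.20681779],
       [ 0.20619362, -0.01619493, -0.97837718]]), 't': array([  31.68724786,  501.31005927, 1317.57910015])}
scene {'fx': 441.4005761106302, 'fy': 441.4005761106302, 'cx': 323.22835662558913, 'cy': 244.76320376081918, 'k1': -0.03244938846256969, 'R': array([[ 0.7652046 , -0.64377842,  0.00335598],
       [-0.29422687, -0.35434954, -0.8876187 ],
       [ 0.57261896,  0.67822249, -0.46056681]]), 't': array([-390.45532852,  215.11360835,  792.31017324])}
{'time_s': 0.1, 'qpos': array([-6.57175553e+01,  1.83476859e+01,  8.96987539e+01, -2.45899885e-04,
        7.20461019e+01, -1.14763154e+00]), 'qvel': array([ 0.01432029, -0.06857608, -0.23911609,  0.08020227,  0.04527746,
       -0.00625778]), 'effort': array([-4.89023259e-04, -4.13333595e+01, -2.32510471e+01,  7.30078644e-02,
        4.22261423e-02, -5.29012073e-05]), 'ee_pos': array([ 246.70525668, -518.87704258,  213.21179005]), 'ee_rot': array([-1.79907472e+02, -1.61972539e-03,  2.54301509e+01]), 'force': array([-0.57224437, -0.15811103, -0.60774749]), 'torque': array([-0.04792812, -0.05667692,  0.00381904]), 'gripper_width': 91.02570449578035}
```

View pics/top0.png

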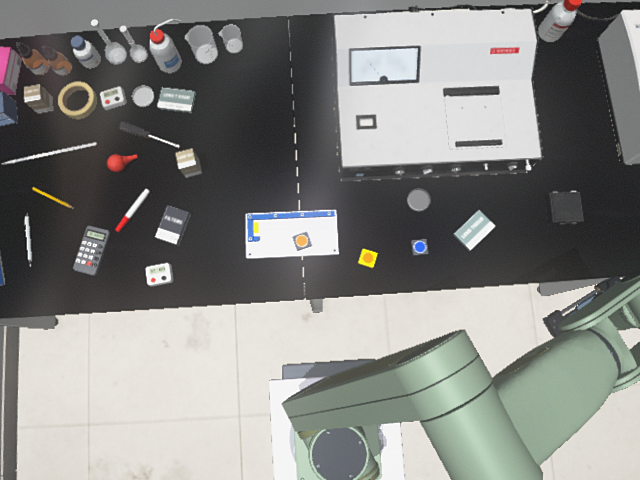

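View pics/scene0.png

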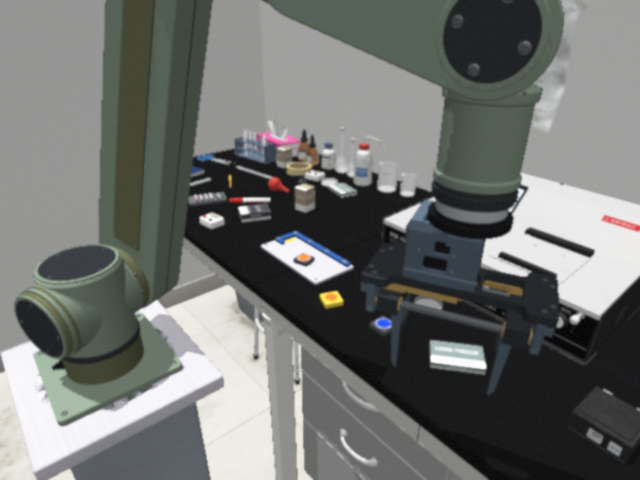

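Top view: the orange filter (dark frame) is on the stage at (302,241). The candidates that could be confused with it are the yellow-framed look-alike at (368,258) on the bench and the blue filter at (420,247). I choose (302,241), and check it in one close crop.

```bash
python3 - <<'E'
from h import *
im=cv2.imread('pics/top0.png'); c=env.get_calibration('top')
cv2.imwrite('pics/crop1.png',cv2.resize(im[200:270,235:350],None,fx=6.9,fy=6.9,interpolation=cv2.INTER_CUBIC))
hsv=cv2.cvtColor(im,cv2.COLOR_BGR2HSV)
def blob(m):
    n,l,s,ce=cv2.connectedComponentsWithStats(m.astype(np.uint8)); 
    return [(s[i,4],ce[i].round(1),i) for i in range(1,n) if s[i,4]>20],l
h,s,v=cv2.split(hsv)
roi=np.zeros(h.shape,bool); roi[195:275,235:350]=1
o,_=blob(roi&(h<20)&(s>150)&(v>120)); print('orange',o)
for a,ce,i in o: print(pix2w(c,[ce],20).round(1))
m=roi&((v>140)|((h>100)&(h<125)&(s>100)))
m=cv2.morphologyEx(m.astype(np.uint8),cv2.MORPH_CLOSE,np.ones((15,15)))
cn=max(cv2.findContours(m,0,2)[0],key=cv2.contourArea)
r=cv2.minAreaRect(cn); b=cv2.boxPoints(r); print(r,b); print(pix2w(c,b,8).round(1))
E
```

```text
orange [(np.int32(59), array([301.1, 240.4]), 1)]
[[495.2  55.1  20. ]]
((291.0950622558594, 237.50836181640625), (74.16200256347656, 92.64852142333984), 86.90594482421875) [[242.83688 202.98178]
 [335.35034 197.98105]
 [339.35324 272.03494]
 [246.83978 277.03568]]
[[608.7 203.2   8. ]
 [605.7 -41.8   8. ]
 [408.1 -37.7   8. ]
 [411.2 200.4   8. ]]
```

View pics/crop1.png

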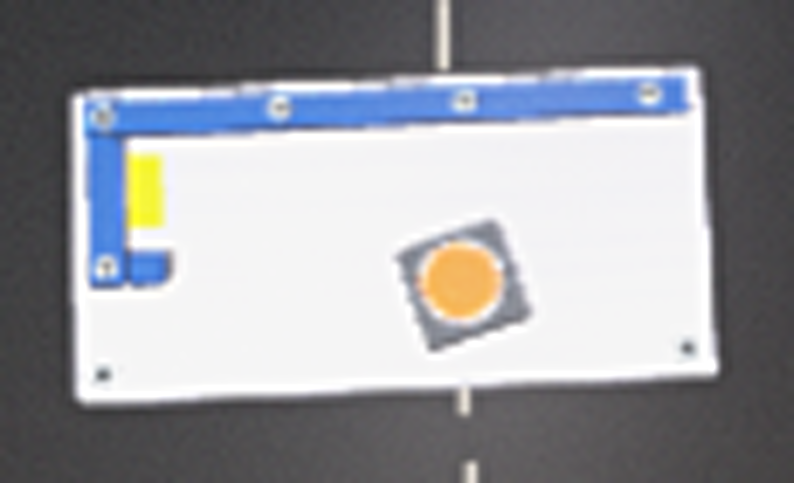

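The crop shows a dark frame with orange glass on the white plate, so the choice is right. Plate corners in the crop are about (73,92), (698,68), (717,372) and (80,402). The filter corners are about (398,256), (494,222), (530,314) and (432,350).

```bash
python3 - <<'E'
from h import *
c=env.get_calibration('top')
f=lambda p:(np.array(p,float)+.5)/6.9-.5+[235,200]
P=pix2w(c,f([(73,92),(698,68),(717,372),(80,402)]),8); print(P.round(1))
F=pix2w(c,f([(398,256),(494,222),(530,314),(432,350)]),20); print(F.round(1))
d=P[0]-P[1]+P[3]-P[2]; yaw=np.degrees(np.arctan2(-d[0],d[1])); print('stage centre',P.mean(0),'yaw',yaw)
a=np.radians(yaw);R=np.array([[np.cos(a),-np.sin(a)],[np.sin(a),np.cos(a)]])
print('len',np.linalg.norm(P[0]-P[1]),np.linalg.norm(P[0]-P[3]))
print('filter stage',(F.mean(0)-P.mean(0))[:2]@R, (F[:,:2]-P.mean(0)[:2])@R)
w=env.get_calibration('wrist'); Rw=np.array(w['R']);print('wrist cam pos',-Rw.T@w['t'],Rw.round(2),w['fx'],w['cx'],w['cy'])
E
```

```text
[[581.2 198.1   8. ]
 [574.4 -40.5   8. ]
 [456.5 -39.    8. ]
 [461.3 200.1   8. ]]
[[506.5  77.4  20. ]
 [517.1  40.7  20. ]
 [481.1  29.5  20. ]
 [470.   66.8  20. ]]
stage centre [518.36296157  79.66744998   8.        ] yaw -1.3908540241305714
len 238.75146007980882 119.96376854969212
filter stage [-24.05997983 -26.69125488] [[-11.79343017  -2.59029544]
 [ -0.35046197 -38.99364245]
 [-36.02608779 -51.09443779]
 [-48.06993938 -14.08664382]]
wrist cam pos [ 317.29592756 -485.05545234  383.85130654] [[ 0.43 -0.9  -0.  ]
 [-0.87 -0.41  0.28]
 [-0.25 -0.12 -0.96]] 404.86336196483165 314.8115306521529 237.65821094021646
```

```bash
R='{"dx":0.01,"dy":0.0287,"wz":-0.0234,"grip":1}'; python3 -m jog '[{"dx":0.01,"dy":0.0287,"wz":-0.0234,"grip":1},{"dx":0.01,"dy":0.0287,"wz":-0.0234,"grip":1},{"dx":0.01,"dy":0.0287,"wz":-0.0234,"grip":1},{"dx":0.01,"dy":0.0287,"wz":-0.0234,"grip":1},{"dx":0.01,"dy":0.0287,"wz":-0.0234,"grip":1},{"dx":0.01,"dy":0.0287,"wz":-0.0234,"grip":1},{"dx":0.01,"dy":0.0287,"wz":-0.0234,"grip":1},{"dx":0.01,"dy":0.0287,"wz":-0.0234,"grip":1},{"dx":0.01,"dy":0.0287,"wz":-0.0234,"grip":1},{"dx":0.01,"dy":0.0287,"wz":-0.0234,"grip":1}]' 10
python3 -m jog '[{"dx":0.01,"dy":0.0287,"wz":-0.0234,"grip":1},{"dx":0.01,"dy":0.0287,"wz":-0.0234,"grip":1},{"dx":0.01,"dy":0.0287,"wz":-0.0234,"grip":1},{"dx":0.01,"dy":0.0287,"wz":-0.0234,"grip":1},{"dx":0.01,"dy":0.0287,"wz":-0.0234,"grip":1},{"dx":0.01,"dy":0.0287,"wz":-0.0234,"grip":1},{"dx":0.01,"dy":0.0287,"wz":-0.0234,"grip":1},{"dx":0.01,"dy":0.0287,"wz":-0.0234,"grip":1},{"dx":0.01,"dy":0.0287,"wz":-0.0234,"grip":1},{"dx":0.01,"dy":0.0287,"wz":-0.0234,"grip":1}]'
python3 -m jog '[{"grip":1},{"grip":1}]'
python3 - <<'E'
from h import *
import pickle
c=env.get_calibration('wrist'); im=env.grab_frame('wrist'); save('pics/w1.png',im); pickle.dump(c,open('w1.pkl','wb'))
s=env.state(); print(s['ee_pos'],s['ee_rot'],s['force'],s['gripper_width'],s['qpos'])
E
```

```text
[ 246.71802478 -518.97082224  213.28403691] [-1.79921599e+02  1.04242462e-04  2.54274405e+01] [0.88860357 0.56019485 0.53731271] 91.02401388467135 [-6.57193997e+01  1.83457835e+01  8.96909002e+01 -1.75911063e-03
  7.20416999e+01 -1.14629666e+00]invalid input
invalid input
invalid input
```

View pics/w1.png

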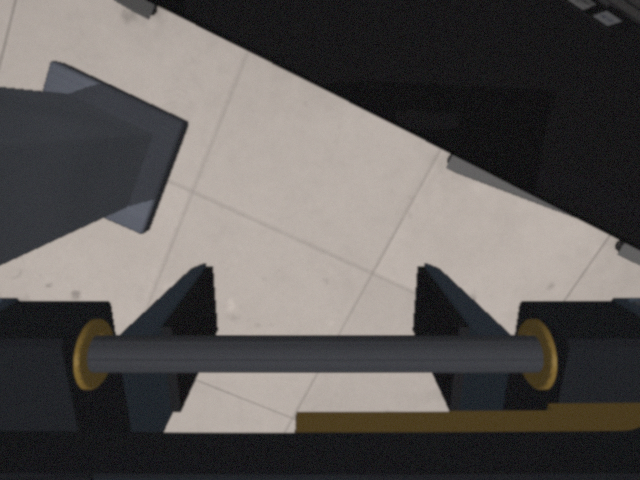

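The move was refused and nothing moved; the wrist picture shows only the floor and the open fingers. All seven keys may be required, so I test with one row.

```bash
python3 -m jog '[{"dx":0.01,"dy":0.0287,"dz":0,"wx":0,"wy":0,"wz":-0.0234,"grip":1}]' 10
```

```text
time_s: 0.25
ee_pos: [256.4, -492.6, 213.2]
ee_rot: [179.9, 0.0, 23.9]
force: [1.2, 1.4, -0.1]
gripper_width: 86.0
```

```bash
python3 -m jog '[{"dx":0.01,"dy":0.0287,"dz":0,"wx":0,"wy":0,"wz":-0.0234,"grip":1},{"dx":0.01,"dy":0.0287,"dz":0,"wx":0,"wy":0,"wz":-0.0234,"grip":1},{"dx":0.01,"dy":0.0287,"dz":0,"wx":0,"wy":0,"wz":-0.0234,"grip":1},{"dx":0.01,"dy":0.0287,"dz":0,"wx":0,"wy":0,"wz":-0.0234,"grip":1},{"dx":0.01,"dy":0.0287,"dz":0,"wx":0,"wy":0,"wz":-0.0234,"grip":1},{"dx":0.01,"dy":0.0287,"dz":0,"wx":0,"wy":0,"wz":-0.0234,"grip":1},{"dx":0.01,"dy":0.0287,"dz":0,"wx":0,"wy":0,"wz":-0.0234,"grip":1},{"dx":0.01,"dy":0.0287,"dz":0,"wx":0,"wy":0,"wz":-0.0234,"grip":1},{"dx":0.01,"dy":0.0287,"dz":0,"wx":0,"wy":0,"wz":-0.0234,"grip":1},{"dx":0.01,"dy":0.0287,"dz":0,"wx":0,"wy":0,"wz":-0.0234,"grip":1}]' 10
```

```text
time_s: 1.25
ee_pos: [356.9, -202.3, 213.9]
ee_rot: [-180.0, 0.0, 10.6]
force: [0.4, -0.6, -0.8]
gripper_width: 6.1
```

```bash
python3 -m jog '[{"dx":0.01,"dy":0.0287,"dz":0,"wx":0,"wy":0,"wz":-0.0234,"grip":1},{"dx":0.01,"dy":0.0287,"dz":0,"wx":0,"wy":0,"wz":-0.0234,"grip":1},{"dx":0.01,"dy":0.0287,"dz":0,"wx":0,"wy":0,"wz":-0.0234,"grip":1},{"dx":0.01,"dy":0.0287,"dz":0,"wx":0,"wy":0,"wz":-0.0234,"grip":1},{"dx":0.01,"dy":0.0287,"dz":0,"wx":0,"wy":0,"wz":-0.0234,"grip":1},{"dx":0.01,"dy":0.0287,"dz":0,"wx":0,"wy":0,"wz":-0.0234,"grip":1},{"dx":0.01,"dy":0.0287,"dz":0,"wx":0,"wy":0,"wz":-0.0234,"grip":1},{"dx":0.01,"dy":0.0287,"dz":0,"wx":0,"wy":0,"wz":-0.0234,"grip":1},{"dx":0.01,"dy":0.0287,"dz":0,"wx":0,"wy":0,"wz":-0.0234,"grip":1},{"dx":0,"dy":0,"dz":0,"wx":0,"wy":0,"wz":0,"grip":1}]' 10
python3 - <<'E'
from h import *
import pickle
c=env.get_calibration('wrist'); im=env.grab_frame('wrist'); save('pics/w2.png',im); pickle.dump(c,open('w2.pkl','wb'))
s=env.state(); print(s['ee_pos'],s['ee_rot'],s['force'],s['gripper_width'],s['qpos'])
E
```

```text
time_s: 2.25
ee_pos: [447.8, 57.2, 213.7]
ee_rot: [-179.9, -0.0, -1.2]
force: [-0.0, -1.7, 0.7]
gripper_width: 0.1
[446.95651962  55.76505074 213.60428157] [ 1.79980486e+02  4.81301338e-02 -1.20784594e+00] [ 0.52614146  0.32543103 -0.04307174] 0.5952160624943605 [ 5.65896403e+00  7.06507216e+00  1.04747386e+02 -1.46645845e-02
  6.82376603e+01  9.68722447e+01]
```

View pics/w2.png

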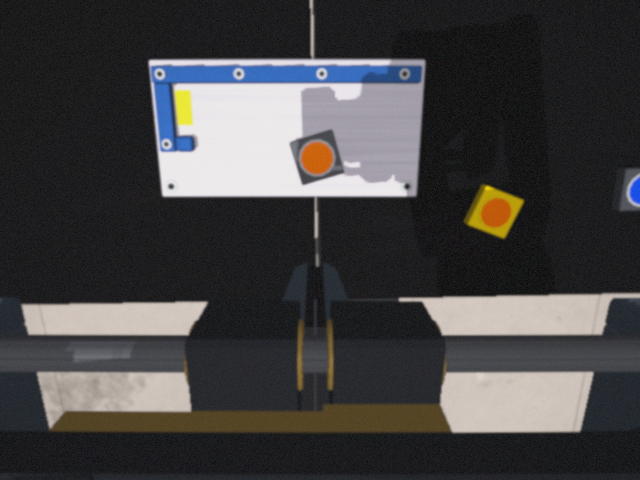

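Wrist view: stage corners are (149,60), (425,60), (418,196) and (163,196). The filter's glass is at (317,158), and the shut fingertips are near (317,265).

```bash
python3 - <<'E'
from h import *
import pickle
c=pickle.load(open('w2.pkl','rb')); im=cv2.imread('pics/w2.png')
P=pix2w(c,[(149,59.5),(425.5,59.5),(418.5,196.5),(162.5,196.5)],8); print(P.round(1))
rail=pix2w(c,[(176,82.5),(420,82.5)],18);print('rail top inner edge',rail.round(1))
d=P[0]-P[1]+P[3]-P[2]; a=np.arctan2(-d[0],d[1]); C=P.mean(0); print(C,np.degrees(a),np.linalg.norm(P[0]-P[1]),np.linalg.norm(P[0]-P[3]))
R=np.array([[np.cos(a),-np.sin(a)],[np.sin(a),np.cos(a)]])
h,s,v=cv2.split(cv2.cvtColor(im,cv2.COLOR_BGR2HSV))
m=(h<20)&(s>150)&(v>100); m[:,:280]=0;m[:,360:]=0;m[:120]=0;m[200:]=0
ys,xs=np.nonzero(m); g=pix2w(c,[(xs.mean(),ys.mean())],20); print('glass',xs.mean(),ys.mean(),g, 'stage',(g-C)[:,:2]@R)
F=pix2w(c,[(291,144),(332.5,130),(345,173),(303,185)],20);print((F-C)[:,:2]@R)
print('rail st',(rail-C)[:,:2]@R)
fl=lambda s,z:list(C[:2]+R@np.array(s))+[z]
for n,st in(('start',(-72,-27)),('home',(20,80)),('rail',(40,0)),):print(n,fl(st,8))
print('tcp px',w2pix(c,[env.state()['ee_pos']]))
cv2.imwrite('pics/w2c.png',cv2.resize(im[225:330,235:395],None,fx=5,fy=5,interpolation=cv2.INTER_CUBIC)*2)
E
```

```text
[[580.  197.9   8. ]
 [574.6 -40.4   8. ]
 [455.2 -40.    8. ]
 [460.5 201.    8. ]]
rail top inner edge [[559.9 173.4  18. ]
 [555.2 -34.1  18. ]]
[517.55057803  79.62260735   8.        ] -1.2868454451166644 238.31970701609023 119.59086104029433
glass 316.54742547425474 157.66124661246613 [[494.23990603  55.15915923  20.        ]] stage [[-22.75539758 -24.98078468]]
[[-10.92866042  -2.51077343]
 [  0.99919275 -38.83302392]
 [-36.28002652 -50.49078505]
 [-47.09499755 -12.78463225]]
rail st [[  40.19658511   94.71735835]
 [  40.1863932  -112.82609917]]
start [np.float64(444.9623763706012), np.float64(54.24637869924002), 8]
home [np.float64(539.3421580031265), np.float64(159.1532746546386), 8]
rail [np.float64(557.5404896962775), np.float64(78.72429527788627), 8]
tcp px [[318.71440353 299.23758947]]
```

```bash
python3 -m jog '[{"dx":-0.003,"dy":0,"dz":-0.02,"wx":0,"wy":0,"wz":-0.002,"grip":1},{"dx":-0.004,"dy":0,"dz":-0.025,"wx":0,"wy":0,"wz":0,"grip":1},{"dx":0,"dy":0,"dz":-0.025,"wx":0,"wy":0,"wz":0,"grip":1},{"dx":0,"dy":0,"dz":-0.025,"wx":0,"wy":0,"wz":0,"grip":1},{"dx":0,"dy":0,"dz":-0.025,"wx":0,"wy":0,"wz":0,"grip":1},{"dx":0,"dy":0,"dz":-0.025,"wx":0,"wy":0,"wz":0,"grip":1},{"dx":0,"dy":0,"dz":-0.025,"wx":0,"wy":0,"wz":0,"grip":1},{"dx":0,"dy":0,"dz":-0.02,"wx":0,"wy":0,"wz":0,"grip":1},{"dx":0,"dy":0,"dz":-0.01,"wx":0,"wy":0,"wz":0,"grip":1},{"dx":0,"dy":0,"dz":0,"wx":0,"wy":0,"wz":0,"grip":1}]' 10
```

```text
time_s: 3.3
ee_pos: [438.8, 53.9, 13.1]
ee_rot: [180.0, 0.2, -1.5]
force: [-0.7, 0.4, -0.7]
gripper_width: 0.5
```

```bash
python3 -m jog '[{"dx":0.008,"dy":0,"dz":-0.001,"wx":0,"wy":0,"wz":0,"grip":1},{"dx":0.006,"dy":0,"dz":-0.0005,"wx":0,"wy":0,"wz":0,"grip":1},{"dx":0.005,"dy":0,"dz":0,"wx":0,"wy":0,"wz":0,"grip":1},{"dx":0.005,"dy":0,"dz":0,"wx":0,"wy":0,"wz":0,"grip":1},{"dx":0.005,"dy":0,"dz":0,"wx":0,"wy":0,"wz":0,"grip":1},{"dx":0.005,"dy":0,"dz":0,"wx":0,"wy":0,"wz":0,"grip":1},{"dx":0.005,"dy":0,"dz":0,"wx":0,"wy":0,"wz":0,"grip":1},{"dx":0.005,"dy":0,"dz":0,"wx":0,"wy":0,"wz":0,"grip":1},{"dx":0.004,"dy":0,"dz":0,"wx":0,"wy":0,"wz":0,"grip":1},{"dx":0,"dy":0,"dz":0,"wx":0,"wy":0,"wz":0,"grip":1}]' 10
python3 - <<'E'
from h import *
import pickle
c=env.get_calibration('wrist'); im=env.grab_frame('wrist'); save('pics/w3.png',im); pickle.dump(c,open('w3.pkl','wb'))
E
```

```text
time_s: 4.3
ee_pos: [488.8, 54.7, 12.5]
ee_rot: [180.0, -0.1, -1.5]
force: [-0.5, -0.1, 0.1]
gripper_width: 0.8
```

View pics/w3.png

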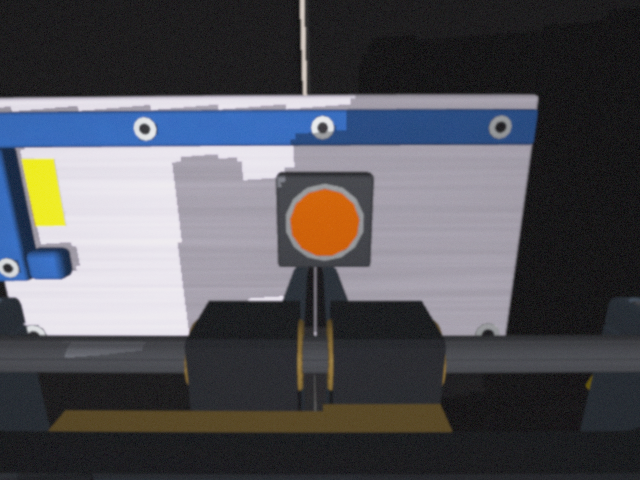

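The filter is square to the tool and sits 4 px to the right of the tool's line, with top corners (277,173) and (372,173). The rail edge is at row ~146. I compute the remaining gap.

```bash
python3 - <<'E'
from h import *
import pickle
c=pickle.load(open('w3.pkl','rb'))
print(pix2w(c,[(277.5,173),(372.5,172.5),(372.5,266),(278,266)],20).round(1),pix2w(c,[(325,222)],20).round(1))
print(pix2w(c,[(277,145),(372,144)],18).round(1), env.state()['ee_pos'])
E
```

```text
[[547.   68.4  20. ]
 [546.2  30.3  20. ]
 [506.3  29.8  20. ]
 [507.5  70.2  20. ]] [[526.3  49.7  20. ]]
[[557.9  68.2  18. ]
 [557.3  30.3  18. ]] [488.28369447  54.67785883  12.43479637]
```

```bash
python3 -m jog '[{"dx":0.003,"dy":0,"dz":0,"wx":0,"wy":0,"wz":0,"grip":1},{"dx":0.003,"dy":0,"dz":0,"wx":0,"wy":0,"wz":0,"grip":1},{"dx":0.002,"dy":0,"dz":0,"wx":0,"wy":0,"wz":0,"grip":1},{"dx":0.001,"dy":0,"dz":0,"wx":0,"wy":0,"wz":0,"grip":1},{"dx":0.001,"dy":0,"dz":0,"wx":0,"wy":0,"wz":0,"grip":1},{"dx":0.001,"dy":0,"dz":0,"wx":0,"wy":0,"wz":0,"grip":1}]'
```

```text
time_s: 4.95
ee_pos: [498.8, 54.7, 12.5]
ee_rot: [180.0, 0.0, -1.5]
force: [-0.0, 0.1, 0.5]
gripper_width: 0.4
```

```bash
python3 -m jog '[{"dx":0.0005,"dy":0,"dz":0,"wx":0,"wy":0,"wz":0,"grip":1},{"dx":0.0005,"dy":0,"dz":0,"wx":0,"wy":0,"wz":0,"grip":1},{"dx":0,"dy":0,"dz":0,"wx":0,"wy":0,"wz":0,"grip":1}]'
```

```text
time_s: 5.25
ee_pos: [500.0, 54.7, 12.5]
ee_rot: [180.0, -0.0, -1.5]
force: [0.0, 0.3, -0.9]
gripper_width: 0.5
```

```bash
python3 -m jog '[{"dx":0.0005,"dy":0,"dz":0,"wx":0,"wy":0,"wz":0,"grip":1},{"dx":0.0005,"dy":0,"dz":0,"wx":0,"wy":0,"wz":0,"grip":1},{"dx":0,"dy":0,"dz":0,"wx":0,"wy":0,"wz":0,"grip":1}]'
```

```text
time_s: 5.55
ee_pos: [500.4, 54.7, 12.4]
ee_rot: [180.0, 0.1, -1.5]
force: [-1.7, 0.7, 0.9]
gripper_width: 0.2
```

```bash
python3 -m jog '[{"dx":0.0005,"dy":0,"dz":0,"wx":0,"wy":0,"wz":0,"grip":1},{"dx":0.0005,"dy":0,"dz":0,"wx":0,"wy":0,"wz":0,"grip":1},{"dx":0,"dy":0,"dz":0,"wx":0,"wy":0,"wz":0,"grip":1}]'
```

```text
time_s: 5.85
ee_pos: [500.5, 54.6, 12.3]
ee_rot: [180.0, 0.2, -1.5]
force: [-5.3, -0.0, 4.0]
gripper_width: 0.5
```

The filter is flat against the rail: contact at x = 500.4, with about 5 N. Next I retract, hop round to its right side, and set down behind it.

```bash
python3 -m jog '[{"dx":-0.006,"dy":0,"dz":0,"wx":0,"wy":0,"wz":0.0026,"grip":1},{"dx":-0.008,"dy":0,"dz":0,"wx":0,"wy":0,"wz":0,"grip":1},{"dx":0,"dy":0,"dz":0.025,"wx":0,"wy":0,"wz":0,"grip":1},{"dx":0,"dy":0,"dz":0.025,"wx":0,"wy":0,"wz":0,"grip":1},{"dx":0.016,"dy":-0.018,"dz":0,"wx":0,"wy":0,"wz":0,"grip":1},{"dx":0.016,"dy":-0.018,"dz":0,"wx":0,"wy":0,"wz":0,"grip":1},{"dx":0.013,"dy":-0.013,"dz":0,"wx":0,"wy":0,"wz":0,"grip":1},{"dx":0,"dy":0,"dz":0,"wx":0,"wy":0,"wz":0,"grip":1}]'
python3 - <<'E'
from h import *
import pickle
c=env.get_calibration('wrist'); im=env.grab_frame('wrist'); save('pics/w4.png',im); pickle.dump(c,open('w4.pkl','wb'))
print(env.state()['ee_pos'],env.state()['ee_rot'])
E
```

```text
time_s: 6.65
ee_pos: [534.9, 4.4, 62.5]
ee_rot: [180.0, -0.1, -1.5]
force: [-0.5, -0.2, -0.1]
gripper_width: 0.6
[533.31558746   5.14253997  62.21368507] [-1.79993695e+02 -8.54781391e-03 -1.44301936e+00]
```

View pics/w4.png

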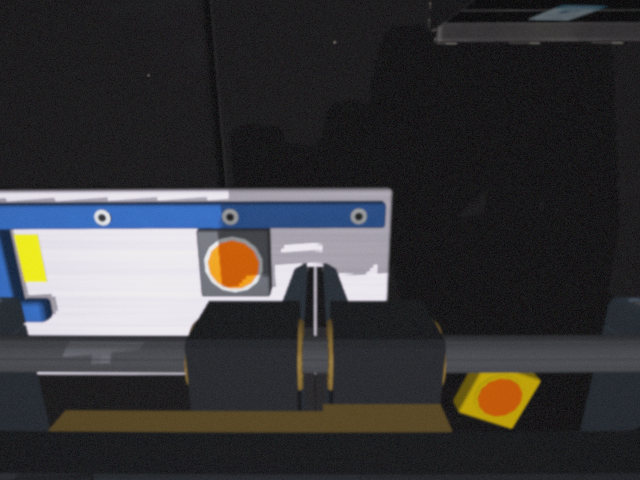

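The filter is flush on the rail: its far edge (row ~229) meets the rail edge, and its right face is at column ~270. The tool is to its right with clearance. I descend and start the slide.

```bash
python3 -m jog '[{"dx":0,"dy":0,"dz":-0.025,"wx":0,"wy":0,"wz":0.001,"grip":1},{"dx":0,"dy":0,"dz":-0.02,"wx":0,"wy":0,"wz":0,"grip":1},{"dx":0,"dy":0,"dz":-0.005,"wx":0,"wy":0,"wz":0,"grip":1},{"dx":0,"dy":0.004,"dz":0,"wx":0,"wy":0,"wz":0,"grip":1},{"dx":0,"dy":0.004,"dz":0,"wx":0,"wy":0,"wz":0,"grip":1},{"dx":0.0002,"dy":0.004,"dz":0,"wx":0,"wy":0,"wz":0,"grip":1},{"dx":0.0002,"dy":0.004,"dz":0,"wx":0,"wy":0,"wz":0,"grip":1},{"dx":0.0002,"dy":0.004,"dz":0,"wx":0,"wy":0,"wz":0,"grip":1},{"dx":0.0002,"dy":0.004,"dz":0,"wx":0,"wy":0,"wz":0,"grip":1},{"dx":0.0002,"dy":0.004,"dz":0,"wx":0,"wy":0,"wz":0,"grip":1}]'
```

```text
time_s: 7.7
ee_pos: [534.0, 34.0, 12.7]
ee_rot: [180.0, -0.0, -1.3]
force: [0.2, -1.0, 1.1]
gripper_width: 0.8
```

```bash
python3 -m jog '[{"dx":0.0002,"dy":0.004,"dz":0,"wx":0,"wy":0,"wz":0,"grip":1},{"dx":0.0002,"dy":0.004,"dz":0,"wx":0,"wy":0,"wz":0,"grip":1},{"dx":0.0002,"dy":0.004,"dz":0,"wx":0,"wy":0,"wz":0,"grip":1},{"dx":0.0002,"dy":0.004,"dz":0,"wx":0,"wy":0,"wz":0,"grip":1},{"dx":0.0002,"dy":0.004,"dz":0,"wx":0,"wy":0,"wz":0,"grip":1},{"dx":0.0002,"dy":0.004,"dz":0,"wx":0,"wy":0,"wz":0,"grip":1}]'
python3 - <<'E'
from h import *
import pickle
c=env.get_calibration('wrist'); im=env.grab_frame('wrist'); save('pics/w5.png',im); pickle.dump(c,open('w5.pkl','wb'))
print(env.state()['ee_pos'],env.state()['ee_rot'])
E
```

```text
time_s: 8.3
ee_pos: [534.8, 58.0, 12.4]
ee_rot: [180.0, 0.0, -1.3]
force: [-0.5, -1.2, 0.3]
gripper_width: 0.7
[534.98138594  58.50992348  12.36536209] [-1.79986971e+02  1.85594952e-02 -1.28561635e+00]
```

View pics/w5.png

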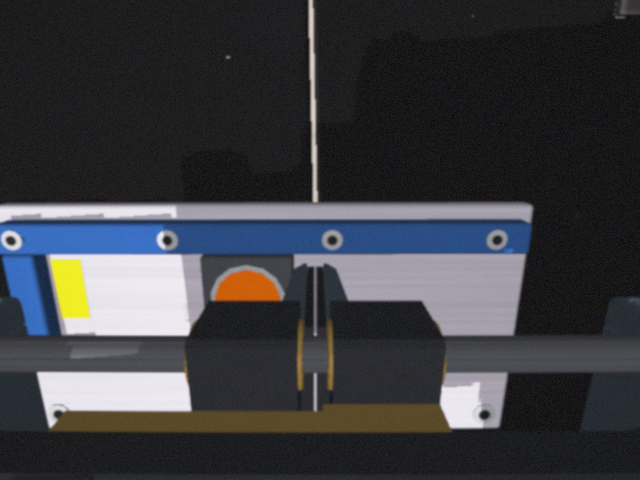

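The filter is at columns 202–294. Its far edge (row ~255) is on the rail edge (row ~253), so it is running along the rail. I check the numbers.

```bash
python3 - <<'E'
from h import *
import pickle
c=pickle.load(open('w5.pkl','rb'))
print(pix2w(c,[(203,255),(293.5,255)],20).round(1),'rail',pix2w(c,[(203,254),(293.5,254)],18).round(1))
im=cv2.imread('pics/w5.png')
for x in (212,230,265,285): print(x,im[246:264,x].tolist())
E
```

```text
[[559.2 105.2  20. ]
 [558.3  66.7  20. ]] rail [[559.  105.7  18. ]
 [558.1  66.9  18. ]]
212 [[126, 73, 38], [134, 81, 46], [128, 75, 39], [130, 74, 42], [128, 77, 40], [126, 75, 39], [122, 73, 37], [109, 64, 38], [81, 56, 38], [60, 48, 44], [57, 54, 53], [61, 59, 56], [66, 62, 61], [70, 65, 63], [72, 67, 65], [71, 67, 64], [75, 71, 69], [74, 70, 66]]
230 [[130, 75, 43], [132, 79, 46], [129, 75, 40], [132, 79, 47], [129, 76, 40], [128, 74, 39], [121, 71, 37], [113, 67, 43], [85, 58, 44], [61, 48, 44], [54, 52, 48], [60, 55, 55], [66, 59, 58], [68, 63, 60], [72, 66, 67], [72, 62, 62], [74, 68, 67], [73, 67, 65]]
265 [[130, 76, 43], [130, 78, 44], [131, 78, 41], [130, 75, 41], [132, 76, 43], [130, 77, 44], [122, 72, 40], [110, 69, 40], [81, 50, 35], [58, 47, 42], [55, 53, 48], [59, 55, 52], [67, 62, 61], [71, 63, 65], [74, 68, 66], [75, 68, 69], [76, 68, 69], [74, 67, 64]]
285 [[130, 77, 41], [129, 75, 45], [129, 75, 39], [130, 77, 42], [127, 75, 41], [130, 76, 42], [120, 70, 38], [108, 66, 40], [81, 51, 34], [59, 49, 44], [56, 51, 50], [60, 58, 57], [65, 61, 60], [72, 65, 65], [71, 68, 66], [76, 72, 70], [75, 69, 69], [72, 69, 67]]
```

No gap shows anywhere along the filter's far edge. The fingertip half-thickness is about 8 mm, so home comes at tool y ≈ 131, which leaves about 72 mm to go.

```bash
python3 -m jog '[{"dx":0.0002,"dy":0.004,"dz":0,"wx":0,"wy":0,"wz":0,"grip":1},{"dx":0.0002,"dy":0.004,"dz":0,"wx":0,"wy":0,"wz":0,"grip":1},{"dx":0.0002,"dy":0.004,"dz":0,"wx":0,"wy":0,"wz":0,"grip":1},{"dx":0.0002,"dy":0.004,"dz":0,"wx":0,"wy":0,"wz":0,"grip":1},{"dx":0.0002,"dy":0.004,"dz":0,"wx":0,"wy":0,"wz":0,"grip":1},{"dx":0.0002,"dy":0.004,"dz":0,"wx":0,"wy":0,"wz":0,"grip":1},{"dx":0.0002,"dy":0.004,"dz":0,"wx":0,"wy":0,"wz":0,"grip":1},{"dx":0.0002,"dy":0.004,"dz":0,"wx":0,"wy":0,"wz":0,"grip":1},{"dx":0.0002,"dy":0.004,"dz":0,"wx":0,"wy":0,"wz":0,"grip":1}]'
```

```text
time_s: 9.25
ee_pos: [536.9, 94.0, 12.5]
ee_rot: [180.0, 0.0, -1.3]
force: [-0.6, -1.4, 0.3]
gripper_width: 0.2
```

```bash
python3 -m jog '[{"dx":0.0002,"dy":0.004,"dz":0,"wx":0,"wy":0,"wz":0,"grip":1},{"dx":0.0002,"dy":0.004,"dz":0,"wx":0,"wy":0,"wz":0,"grip":1},{"dx":0.0002,"dy":0.004,"dz":0,"wx":0,"wy":0,"wz":0,"grip":1},{"dx":0.0002,"dy":0.004,"dz":0,"wx":0,"wy":0,"wz":0,"grip":1},{"dx":0.0002,"dy":0.004,"dz":0,"wx":0,"wy":0,"wz":0,"grip":1},{"dx":0.0002,"dy":0.004,"dz":0,"wx":0,"wy":0,"wz":0,"grip":1},{"dx":0.0001,"dy":0.003,"dz":0,"wx":0,"wy":0,"wz":0,"grip":1},{"dx":0.0001,"dy":0.003,"dz":0,"wx":0,"wy":0,"wz":0,"grip":1},{"dx":0.0001,"dy":0.001,"dz":0,"wx":0,"wy":0,"wz":0,"grip":1},{"dx":0,"dy":0.001,"dz":0,"wx":0,"wy":0,"wz":0,"grip":1}]'
```

```text
time_s: 10.25
ee_pos: [538.4, 125.8, 12.5]
ee_rot: [180.0, -0.0, -1.3]
force: [0.4, -0.4, -1.2]
gripper_width: 0.7
```

```bash
python3 -m jog '[{"dx":0,"dy":0.001,"dz":0,"wx":0,"wy":0,"wz":0,"grip":1},{"dx":0,"dy":0.001,"dz":0,"wx":0,"wy":0,"wz":0,"grip":1},{"dx":0,"dy":0.001,"dz":0,"wx":0,"wy":0,"wz":0,"grip":1},{"dx":0,"dy":0,"dz":0,"wx":0,"wy":0,"wz":0,"grip":1}]'
```

```text
time_s: 10.65
ee_pos: [538.5, 128.8, 12.5]
ee_rot: [-180.0, -0.0, -1.3]
force: [-0.6, 0.7, -0.6]
gripper_width: 0.6
```

```bash
python3 -m jog '[{"dx":0,"dy":0.0005,"dz":0,"wx":0,"wy":0,"wz":0,"grip":1},{"dx":0,"dy":0.0005,"dz":0,"wx":0,"wy":0,"wz":0,"grip":1},{"dx":0,"dy":0.0005,"dz":0,"wx":0,"wy":0,"wz":0,"grip":1},{"dx":0,"dy":0,"dz":0,"wx":0,"wy":0,"wz":0,"grip":1}]'
```

```text
time_s: 11.05
ee_pos: [538.5, 130.3, 12.5]
ee_rot: [-180.0, -0.0, -1.3]
force: [-1.0, 0.0, -0.3]
gripper_width: 0.6
```

```bash
python3 -m jog '[{"dx":0,"dy":0.0005,"dz":0,"wx":0,"wy":0,"wz":0,"grip":1},{"dx":0,"dy":0.0005,"dz":0,"wx":0,"wy":0,"wz":0,"grip":1},{"dx":0,"dy":0,"dz":0,"wx":0,"wy":0,"wz":0,"grip":1}]'
```

```text
time_s: 11.35
ee_pos: [538.5, 130.9, 12.5]
ee_rot: [180.0, -0.0, -1.3]
force: [0.7, -3.0, 0.5]
gripper_width: 0.3
```

```bash
python3 -m jog '[{"dx":0,"dy":0.0005,"dz":0,"wx":0,"wy":0,"wz":0,"grip":1},{"dx":0,"dy":0.0005,"dz":0,"wx":0,"wy":0,"wz":0,"grip":1},{"dx":0,"dy":0,"dz":0,"wx":0,"wy":0,"wz":0,"grip":1}]'
```

```text
time_s: 11.65
ee_pos: [538.5, 131.0, 12.5]
ee_rot: [179.9, -0.0, -1.2]
force: [1.9, -6.4, 0.8]
gripper_width: 0.6
```

It reached the end stop at tool y = 131.0 with 6 N, as predicted. I back off and look.

```bash
python3 -m jog '[{"dx":-0.0002,"dy":-0.005,"dz":0,"wx":0,"wy":0,"wz":0,"grip":1},{"dx":-0.0002,"dy":-0.008,"dz":0,"wx":0,"wy":0,"wz":0,"grip":1},{"dx":0,"dy":0,"dz":0.02,"wx":0,"wy":0,"wz":0,"grip":1},{"dx":0,"dy":0,"dz":0.03,"wx":0,"wy":0,"wz":0,"grip":1},{"dx":-0.02,"dy":0.01,"dz":0,"wx":0,"wy":0,"wz":0,"grip":1},{"dx":-0.03,"dy":0.01,"dz":0,"wx":0,"wy":0,"wz":0,"grip":1},{"dx":-0.02,"dy":0.01,"dz":0,"wx":0,"wy":0,"wz":0,"grip":1},{"dx":0,"dy":0,"dz":0,"wx":0,"wy":0,"wz":0,"grip":1},{"dx":0,"dy":0,"dz":0,"wx":0,"wy":0,"wz":0,"grip":1}]'
python3 - <<'E'
from h import *
import pickle
c=env.get_calibration('wrist'); im=env.grab_frame('wrist'); save('pics/w6.png',im); pickle.dump(c,open('w6.pkl','wb'))
print(env.state()['ee_pos'],env.state()['ee_rot'])
E
```

```text
time_s: 12.55
ee_pos: [468.6, 149.3, 62.8]
ee_rot: [-180.0, -0.1, -1.3]
force: [0.2, -0.5, 0.0]
gripper_width: 0.8
[469.18056537 149.19449672  62.76974809] [-1.79972306e+02 -9.84591262e-02 -1.30170901e+00]
```

View pics/w6.png

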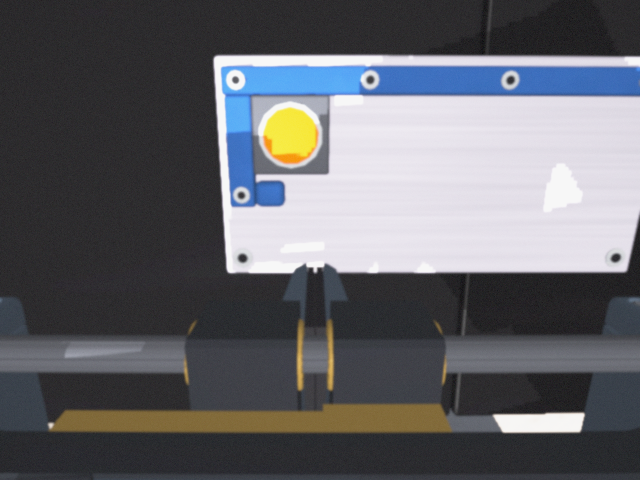

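The filter is in the pocket corner: columns 251–329, rows 95–174. I check it closely for gaps against the rail and end stop.

```bash
python3 - <<'E'
from h import *
import pickle
c=pickle.load(open('w6.pkl','rb')); im=cv2.imread('pics/w6.png')
cv2.imwrite('pics/w6c.png',cv2.resize(im[60:215,205:360],None,fx=3.8,fy=3.8,interpolation=cv2.INTER_CUBIC))
F=pix2w(c,[(251.5,96),(328,96),(328.5,174),(254,174)],20);print(F.round(1),F.mean(0))
for x in(262,290,320):print('col',x,im[88:102,x].tolist())
for y in(105,130,160):print('row',y,im[y,244:260].tolist())
E
```

```text
[[559.3 179.1  20. ]
 [558.4 140.9  20. ]
 [519.6 141.2  20. ]
 [520.5 180.3  20. ]] [539.46640852 160.39214327  20.        ]
col 262 [[246, 173, 91], [246, 175, 91], [246, 173, 89], [245, 171, 90], [243, 161, 85], [232, 144, 81], [197, 123, 82], [154, 117, 104], [151, 136, 131], [171, 163, 158], [184, 173, 170], [188, 176, 173], [191, 179, 177], [193, 181, 178]]
col 290 [[246, 171, 89], [246, 169, 86], [246, 170, 90], [245, 170, 91], [242, 158, 83], [229, 140, 78], [191, 120, 82], [150, 116, 106], [150, 138, 134], [172, 160, 158], [185, 175, 171], [189, 176, 173], [195, 183, 181], [223, 217, 215]]
col 320 [[245, 170, 89], [246, 169, 88], [245, 170, 88], [245, 167, 86], [241, 158, 84], [228, 138, 76], [191, 120, 80], [150, 117, 104], [152, 138, 134], [173, 161, 157], [181, 169, 166], [187, 178, 173], [188, 176, 173], [188, 177, 175]]
row 105 [[246, 173, 91], [246, 173, 91], [246, 171, 89], [246, 173, 92], [243, 161, 88], [230, 141, 81], [193, 125, 89], [162, 131, 119], [167, 152, 147], [182, 170, 168], [192, 182, 178], [192, 180, 177], [193, 181, 179], [192, 180, 178], [192, 180, 176], [195, 183, 178]]
row 130 [[245, 167, 89], [245, 166, 88], [244, 163, 85], [244, 162, 84], [243, 160, 83], [240, 151, 81], [224, 136, 75], [187, 121, 86], [160, 129, 117], [166, 152, 146], [182, 171, 168], [195, 181, 178], [199, 185, 182], [207, 195, 193], [234, 229, 227], [247, 246, 246]]
row 160 [[195, 113, 64], [196, 116, 65], [196, 116, 64], [192, 111, 59], [196, 117, 63], [196, 115, 64], [188, 113, 65], [173, 104, 60], [148, 95, 64], [122, 93, 80], [109, 94, 92], [112, 104, 101], [114, 107, 105], [117, 109, 105], [114, 106, 103], [118, 110, 105]]
```

View pics/w6c.png

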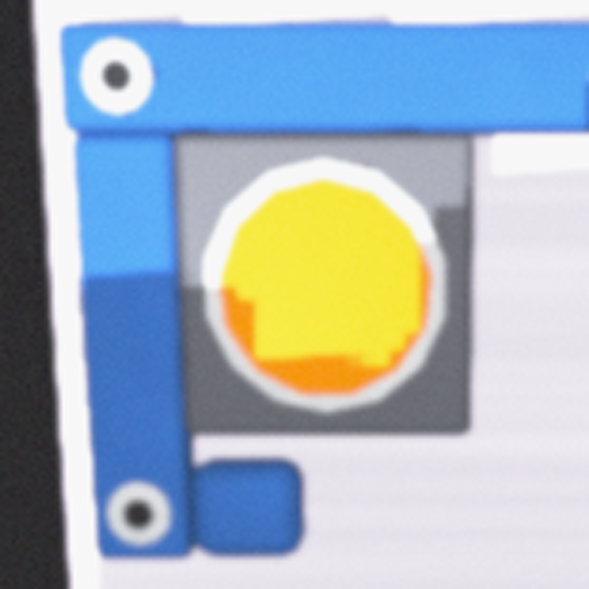

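The crop shows the filter tight against both the rail and the end stop, with no light line at either. Its measured centre is (539.5, 160.4) against a computed home of (539.3, 159.2). The robot is clear, so I hand in.

```bash
python3 - <<'E'
from h import *
a=cv2.imread('pics/top0.png'); im=env.grab_frame('top'); save('pics/top1.png',im); b=cv2.imread('pics/top1.png')
for n,(y0,y1,x0,x1) in dict(blue=(235,258,408,432),yellow=(245,270,355,381),timer=(258,290,140,178),dish=(186,214,404,434),tissue=(205,252,450,498)).items():
    print(n,cv2.phaseCorrelate(*(cv2.cvtColor(q[y0:y1,x0:x1],6).astype(np.float32) for q in(a,b))))
print(env.job_done())
E
```

```text
blue ((0.016142847369351898, -0.004186580573032117), 0.953280459675524)
yellow ((0.5217959444918563, 0.1267210049960994), 0.8951072650485569)
timer ((0.017421070572464004, -0.041551351303841244), 0.9992107182741166)
dish ((-0.023962606477127224, 0.1413680127403243), 0.921809372637007)
tissue ((0.03330955505981592, -0.015488692741605803), 1.0209101885557175)
the job is handed in; nothing more can be done
None
```

The orange filter is home in the corner pocket, flush against both the rail and the end stop, and the job is handed in at about 12.6 s on the robot's clock. With shut fingertips I pushed it square and flat against the rail, about 110 mm short of home (contact about 5 N). I then slid it along the rail until it met the end stop (about 6 N), and backed the arm clear.

- **Filter position:** the last close crop shows no gap at the rail or the stop. The measured centre is (539.5, 160.4) mm against a computed home of (539.3, 159.2) mm; the 1.2 mm difference is within the 2 mm calibration error.
- **Along the way:** a picture taken mid-slide showed no gap between filter and rail; I took none between there and the pocket.
- **Bystanders:** before-and-after top views show shifts of under 0.15 px for the blue filter, timer, dish and tissue carton. The yellow look-alike read 0.5 px (about 1 mm). I put that down to the changed arm shadow, since the tool never came near it, but did not confirm it.
- **Other:** the first move call was refused because its rows lacked some keys; nothing moved.

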